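Open the petal tin, stow its lid and scan the label inside

ROBOT

A 7-joint arm with a two-finger parallel gripper is mounted at the origin on the work surface. World frame = base frame: x ahead of the robot, y to its left, z up, the work surface at z = 0. Lengths are in m, angles in rad, forces in N, time in s.
With the tool pointing down it reaches from about 0.35 to 0.9 m from the base axis. Payload 19.9 kg.
Tool frame: the origin (TCP) lies midway between the tips of the shut fingers; the grasp point (between the pads) lies grasp_offset behind it (grasp_offset is the distance from the TCP to the grasp point, in m); x points along the fingers, y is the direction in which the jaws open and shut, and the axes are right-handed (so a half turn about x gives the same grasp; the last joint's range is limited). The gripper opens to 94 mm and grips with 3 to 60 N. Pads are 16 mm wide; open, the fingers measure 119 mm over their backs; the gripper's body (75 mm by 177 mm) begins 78 mm behind the grasp point.
Start: joints at [-1.333, 0.417, -0.01, 1.614, 0.005, 1.111, -0.053], TCP at [0.173, 0.601, 0.205] pointing down, gripper open.
Joint ranges: [-2.81, 2.81], [-0.39, 2.02], [-1.27, 1.25], [0.06, 2.57], [-1.19, 4.33], [0.19, 2], [-2.82, 2.82]. Speed limits (rad/s): [1.89, 1.89, 2.39, 2.39, 3.01, 3.01, 3.01].

INTERFACE

Orientations are given as a unit quaternion [w, x, y, z].
In Python, from rig import observe, get_image, camera_info, sign_off, grasp_offset gives the robot as it stands.
- The arm moves only by the tool send_rows, never from a script. Its argument "steps" is a list of rows, each a list of 3 entries, a list of its own where there are three numbers: the opening, from -1 (shut) to 1 (fully open), then the shift along the tool's x, y, z scaled (see below), then the turn about the tool's x scaled (see below). A call has 1 to 12 rows; each row is the pose to reach, as a shift and turn from the pose commanded when the call began, along the tool's axes at that moment, turning the shorter way round; what a row does not reach only later rows make up. The controller multiplies each number of a shift by 0.3 m and each number of a turn by pi rad. A row lasts 1/12 s, in which the tool goes at most 41.7 mm and 7.16 degrees, less where a joint would pass 70% of its speed; a pose out of reach is approached as far as the arm can. A call with a number of a shift or a turn outside -1 to 1 is refused whole. A call with a gripper value outside its range is refused whole. The fingers move at their own pace and stop on an object; the grip force is fixed at half the most. Time passes only in rows, so rows that repeat a pose let the fingers close. It gives the time, the measured TCP pose, the force and the opening at its end, in the units of the state.
- observe(): the state, without advancing time (a new reading comes with each control period).
- get_image(name): name is "scene" or "top" or "wrist"; returns (picture, depth): 420x560x3 uint8, red, green, blue; 420x560 float32, m along the optical axis (not along the pixel's ray), 0 where there is no reading.
- camera_info(name): a dict with "camera_matrix" (3x3 intrinsics, pixels), "pose" (4x4, takes a point from camera to world coordinates). Camera axes: x right, y down, z forward; pixel columns grow to the right and rows downward; lengths in m; the calibration is good to about 2 mm. A picture is of the moment at which its call begins: read the wrist's pose just before it. camera_info takes no time and is no camera call; for the wrist camera it gives the pose at the moment of the call.
- sign_off(): hands the job in, once; it reports no verdict.
The state is a dict: "time": time; "q": joint angles; "dq": joint speeds; "joint_efforts": joint torques, N m; "tcp_pos": TCP position; "ee_rot": TCP orientation; "force": force on the tool from outside, world axes, zero at the start; "torque": the same for the moment, N m; "opening": finger opening in m.
Only numpy, scipy, OpenCV 4.12 (cv2) and the standard library are available. Lean on these libraries where they do the work, as an engineer would, in place of code of your own. Each camera call takes 0.05 s, during which the arm holds its last target. There are 200 camera calls.

TASK

Lift the loose lid off the green petal tin by its knob and lay it flat, knob up, down inside the shallow lid tray between the two tall tubs of paper rolls; it fits only one way and the tall things crowd both places, so you may have to put it down on the blue mat and take the knob the other way. Then pick up the scanner, hold it steady for a second pointing straight down a few centimetres (about 5) above the bar label in the open tin, and stand it upright in the middle of its round pad again. Set things down gently, and leave the tin and everything else where they are.

Things in the scene. Friction and masses are not known exactly. Their poses are not given: they have to be found in the camera images.
- lid: Loose green lid with a yellow panel, starting on the tin. Origin: centre of its underside; z up. From the origin up: plug 106 x 86 mm, 8 high; plate 130 (x) x 110 (y) mm from 8 to 14 mm; brass neck 18 mm thick to 24 mm; dark wooden square knob 32 x 32 mm, sides along x and y, from 24 to 52 mm. 0.18 to 0.35 kg.
- tin: Loose heavy open tin, green, 124 (x) x 104 (y) x 60 mm high, walls 4 mm, holding an orange pack of petal paper whose top is 35 mm up. Origin: centre of its underside. The closed lid's plate rests on the rim, lid origin 52 mm above the tin's, axes alike. The flask and the foam cylinder, both 215 mm tall, stand close on its +y and -y sides.
- label (a point): Centre of the white bar label 64 x 40 mm that lies face up on the paper pack in the tin, 36 mm above the tin's underside and 20 mm towards the tin's +x; hidden until the lid is off.
- tray (a point): Centre of the lid tray's floor, 6 mm above the table, in the fixed plywood organiser; z up. The tray is 123 mm (x) x 148 mm (y) inside, so the lid's long side lies along the tray's y, either way round (5 to 9 mm of play). Lips 14 mm above the floor at its -x and +x edges; at its -y and +y edges stand tubs 61 mm thick and 143 mm deep, 164 mm above the floor, with paper rolls up to 180 mm.
- scanner: Loose handheld stick scanner, 0.24 kg, standing nose down on its pad. Origin: centre of its flat nose, z along the handle upwards. Black head 62 (x) x 46 (y) mm, 34 high; yellow collar 44 x 38 mm to 50 mm; square yellow handle 32 x 32 mm up to 155 mm.
- window (a point): Scanner's red reading window, centre of its nose face; it looks along the scanner's -z.
- pad: Fixed round black charging pad, 96 mm across, 8 mm high. Origin: centre of its underside.
- mat: Fixed blue mat 170 (x) x 200 (y) x 3 mm, free. Origin: centre of its underside. Clear of tall things, save that the scanner may stand about 0.2 m away along x.
- flask: Bystander: loose orange flask, black cap, 76 mm across, 215 tall. Origin: centre of underside.
- foam: Bystander: loose black foam cylinder, 90 mm across, 215 tall. Origin: centre of underside.
- bowl: Bystander: loose white bowl with a red ball, 90 mm across, 60 high. Origin: centre of underside.
- tape: Bystander: loose yellow tape roll lying flat, 100 mm across, 45 high. Origin: centre of underside.
- gluegun: Bystander: loose blue glue gun lying on its side, 225 x 140 x 38 mm; barrel along x. Origin: below the barrel's middle.

How it is judged:
On the way, in this order (a step that is already met when the one before it is completed fails the run):
1. the lid is lifted clear of the tin in the fingers (z of lid in the frame of tin above 0.09 m and contact force between the fingers and lid above 0.5 N), for 0.1 s.
2. the lid lies flat in the lid tray, released and at rest (x of lid in the frame of tray between -0.012 and 0.012 m and y of lid in the frame of tray between -0.014 and 0.014 m and z of lid in the frame of tray below 0.005 m and angle between lid's own z axis and vertical below 0.06 rad and linear speed of lid below 0.02 m/s and contact force between the fingers and lid below 0.1 N), for 0.3 s.
3. the held scanner points straight down (within 0.2 rad) at the label, window 25 to 85 mm above it and within 20 mm of its centre sideways, steady (under 0.03 m/s) for 0.6 s (horizontal distance between window and label below 0.02 m and z of window in the frame of label between 0.025 and 0.085 m and angle between scanner's own z axis and vertical below 0.2 rad and linear speed of scanner below 0.03 m/s and contact force between the fingers and scanner above 0.5 N), for 0.6 s.
At the end, for the whole second after the job is handed in: Lid flat (0.06 rad), knob up, down in the tray: origin within 12 mm (x) and 14 mm (y) of its centre, under 5 mm above its floor; scanner upright (0.06 rad) on the pad within 25 mm of its centre; both released and at rest; tin upright, within 30 mm of its start (all of step 2 and horizontal distance between scanner and pad below 0.025 m and angle between each of scanner, tin's own z axis and vertical below 0.06 rad and z of scanner in the frame of pad between 0.004 and 0.013 m and linear speed of scanner below 0.02 m/s and contact force between the fingers and scanner below 0.1 N and distance of tin from where it was at the start of the episode below 0.03 m); the robot touches nothing.
It fails at once if the flask or the foam cylinder is pushed more than 30 mm or tipped (distance of any of flask, foam from where it was at the start of the episode above 0.03 m or angle between any of flask, foam's own z axis and vertical above 0.35 rad).
It fails at once if the bowl, tape roll or glue gun is pushed more than 30 mm or tipped (distance of any of bowl, tape, gluegun from where it was at the start of the episode above 0.03 m or angle between any of bowl, tape, gluegun's own z axis and vertical above 0.35 rad).
It fails at once if the tin is pushed more than 30 mm or tipped (distance of tin from where it was at the start of the episode above 0.03 m or angle between tin's own z axis and vertical above 0.35 rad).
It fails at once if the lid or the scanner is dropped or thrown (moves faster than 0.8 m/s with no finger on it) ((linear speed of lid above 0.8 m/s and contact force between the fingers and lid below 0.1 N) or (linear speed of scanner above 0.8 m/s and contact force between the fingers and scanner below 0.1 N)).
It fails at once if the lid is tipped past 45 degrees (angle between lid's own z axis and vertical above 0.785 rad).
It also fails if it takes over 72 s, if anything falls off the work surface, if the arm or the gripper's body presses on something with over 40 N, if the wrist force passes 120 N, or if a joint passes its speed limit or range.

## Working session

There is one attempt and no reset: what is moved stays moved. The work goes in short steps, Python scripts to look and compute and a tool call to move; the robot and the scene stay as the last step left them, time stands still between calls to the robot, and variables do not carry over. Pictures are saved under pics/ and viewed, about 8 in all and at most 12, crops included, and the job is handed in when it is done.

Besides the shell and the picture viewer there is one more tool, called after "Request:" by a JSON object that holds its "fn" and its "kwargs", one argument or row to a line. send_rows: Moves the arm, as the interface text tells. Shifts and turns lie within -1 to 1; 1 stands for 0.3 m of shift or pi rad of turn. Its arguments: {"type":"object","properties":{"steps":{"type":"array","items":{"type":"array"}}},"required":["steps"]}

```bash
mkdir -p pics; ls; python3 - <<'E'
from rig import *
import cv2,numpy as np
s=observe();print(s['time'],s['tcp_pos'],s['ee_rot'],s['opening'],grasp_offset)
ims=[]
for n in ['scene','top']:
    im,d=get_image(n);np.savez('pics/%s0.npz'%n,im=im,d=d)
    c=camera_info(n);np.savez('pics/%s_cam.npz'%n,K=c['camera_matrix'],T=c['pose']);print(n,np.round(c['camera_matrix'],1).tolist(),np.round(c['pose'],3).tolist())
    cv2.imwrite('pics/%s0.png'%n,im[...,::-1])
E
```

```text
pics
0.0 [0.17253272 0.60034826 0.20483145] [ 0.70017463  0.09818993  0.70022164 -0.09901453] 0.0940365416778052 0.0188
scene [[478.9, 0.0, 271.4], [0.0, 478.9, 208.3], [0.0, 0.0, 1.0]] [[-0.298, 0.578, -0.76, 1.465], [0.955, 0.183, -0.235, 0.268], [0.003, -0.795, -0.606, 0.826], [0.0, 0.0, 0.0, 1.0]]
top [[390.0, 0.0, 279.7], [0.0, 390.0, 210.2], [0.0, 0.0, 1.0]] [[-0.107, -0.966, 0.237, 0.263], [-0.994, 0.105, -0.021, -0.0], [-0.005, -0.238, -0.971, 1.206], [0.0, 0.0, 0.0, 1.0]]
```

View pics/top0.png

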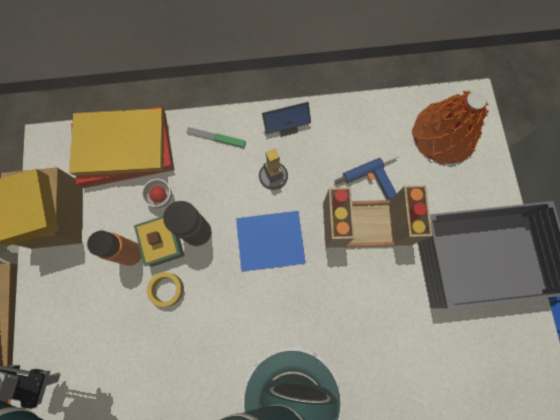

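View pics/scene0.png

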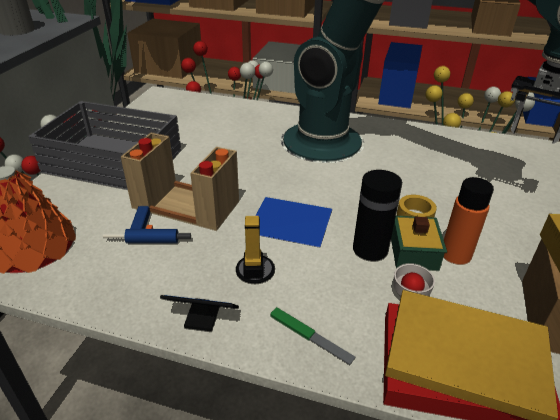

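Top view: the tin with its lid is at about (158,240), flask (115,248), foam (187,223), mat (270,240), scanner (272,170), and the tray (372,222) between tubs at (341,213) and (418,213). The scene view confirms this. Next I measure by colour mask plus depth.

```bash
cat > h.py <<'E'
import numpy as np,cv2
def load(n,tag='0'):
    f=np.load(f'pics/{n}{tag}.npz');c=np.load(f'pics/{n}_cam.npz');return f['im'],f['d'],c['K'],c['T']
def cloud(d,K,T):
    v,u=np.mgrid[:d.shape[0],:d.shape[1]]
    p=np.stack([(u-K[0,2])/K[0,0]*d,(v-K[1,2])/K[1,1]*d,d],-1)
    w=p@T[:3,:3].T+T[:3,3]; w[d<=0]=np.nan; return w
def rect(xy):
    (c,s,a)=cv2.minAreaRect((xy*1000).astype(np.float32)); return np.round(c,1),np.round(s,1),round(a,1)
E
python3 - <<'E'
from h import *
for n,boxes in [('top',dict(lid=(130,210,187,270),mat=(230,205,312,275),scan=(255,140,295,192),org=(320,180,440,255),flask=(85,225,140,270),foam=(160,195,215,250))),('scene',dict(lid=(385,205,450,275),mat=(245,190,335,250),scan=(230,205,280,285),org=(120,125,245,235)))]:
    im,d,K,T=load(n);w=cloud(d,K,T);h=cv2.cvtColor(im,cv2.COLOR_RGB2HSV).astype(int)
    print(n,'mat z',np.nanmedian(w[230:235,0:0+5,2]) if 0 else '')
    for k,(a,b,c,e) in boxes.items():
        P=w[b:e,a:c].reshape(-1,3);H=h[b:e,a:c].reshape(-1,3);ok=np.isfinite(P[:,2])
        def r(name,m,zl,zh):
            m=m&ok&(P[:,2]>zl)&(P[:,2]<zh);q=P[m]
            if len(q)>5: print(n,k,name,len(q),'rect',rect(q[:,:2]),'mean',np.round(q.mean(0)*1000,1),'zmed',np.round(np.median(q[:,2])*1000,1))
        S=H[:,1];V=H[:,2];hu=H[:,0];al=ok
        if k=='lid':
            r('plate',al,.058,.075); r('yellow',(hu>18)&(hu<32)&(S>100),.055,.08); r('green',(hu>40)&(hu<90)&(S>60),.055,.075); r('knob',al,.096,.112)
        if k=='mat': r('blue',(hu>100)&(hu<130)&(S>120),-.01,.015)
        if k=='scan': r('top',al,.155,.175); r('handle',(hu>18)&(hu<32)&(S>100),.06,.155);r('pad',(V<60),.003,.016);r('head',(V<70),.018,.045)
        if k=='org':
            P0=P
            r('tubs',al,.14,.2); r('lip',al,.012,.028); r('floor',al,-.0,.012)
            m=ok&(P[:,2]>.14)
            q=P[m];ym=(q[:,1].max()+q[:,1].min())/2
            for s in (1,-1):
                qq=q[(q[:,1]-ym)*s>0.02]; print('  tub',s,rect(qq[:,:2]),np.round(qq[:,2].max(),3))
        if k in('flask','foam'): r('top',al,.205,.225)
E
```

```text
top mat z 
top lid plate 1373 rect (array([491.3, 352.8]), array([130.8, 171.3]), 12.7) mean [484.9 352.8  65.9] zmed 66.0
top lid yellow 979 rect (array([492.7, 348.7]), array([114.6,  94.5]), 12.3) mean [488.6 349.3  66.2] zmed 66.2
top lid green 60 rect (array([492.6, 346. ]), array([121.7, 103.1]), 12.6) mean [468.8 330.3  65.8] zmed 66.1
top lid knob 139 rect (array([488.5, 335.4]), array([ 44. , 160.6]), 4.6) mean [489.7 349.4 102.9] zmed 103.0
top mat blue 3199 rect (array([464.3,  14.7]), array([163.9, 193.5]), 0.9) mean [463.1  14.8   2.4] zmed 2.4
top scan top 126 rect (array([683.2, -17.2]), array([33.3, 32.8]), 19.7) mean [681.3 -17.2 161.7] zmed 161.9
top scan handle 12 rect (array([671.1, -16.2]), array([38.1, 17.1]), 75.3) mean [675.1 -14.   74. ] zmed 67.6
top scan head 77 rect (array([664.6, -10.2]), array([64.1, 33.2]), 59.8) mean [659.1 -19.   37.4] zmed 40.0
top org tubs 2126 rect (array([ 483.9, -292. ]), array([271.8, 144.9]), 85.6) mean [ 481.6 -301.2  165.2] zmed 166.9
top org lip 675 rect (array([ 504.5, -337.2]), array([364.7, 228.9]), 79.3) mean [ 507.  -31
[... 1314 characters left out ...]
51 rect (array([595.7, -81.8]), array([308.8,  92.3]), 37.7) mean [684.5 -15.1   8. ] zmed 7.7
scene scan head 246 rect (array([591.6, -69.4]), array([289.5,  52.4]), 27.8) mean [705.3 -12.1  34.5] zmed 37.4
scene org tubs 2219 rect (array([ 488.7, -292.2]), array([272.5, 149.9]), 85.4) mean [ 501.4 -284.4  162.8] zmed 163.5
scene org lip 1088 rect (array([ 382.6, -374.5]), array([592.1, 329.1]), 31.8) mean [ 506.5 -337.7   20.8] zmed 20.8
scene org floor 2775 rect (array([ 339.3, -400.9]), array([633.4, 438.3]), 19.9) mean [ 400.7 -333.5    3.4] zmed 2.5
  tub 1 (array([ 496.6, -188.2]), array([ 64.2, 149.6]), 84.7) 0.188
  tub -1 (array([ 480.3, -395.5]), array([ 65.2, 149.9]), 85.5) 0.189
```

```bash
cat >> h.py <<'E'
from scipy.spatial.transform import Rotation as Ro
from rig import observe,get_image,camera_info
def plan(*wps):
    """wps: (x,y,z,jaw_yaw_deg) TCP targets; prints scaled shift/turn from the present pose"""
    s=observe();p=np.array(s['tcp_pos']);q=s['ee_rot'];R=Ro.from_quat([q[1],q[2],q[3],q[0]]).as_matrix()
    yaw=np.degrees(np.arctan2(R[1,1],R[0,1]))
    print('t',round(s['time'],2),'tcp',np.round(p,4),'xaxis',np.round(R[:,0],3),'yaw',round(yaw,2),'open',round(s['opening'],4),'F',np.round(s['force'],1),'q7',round(s['q'][6],2))
    for w in wps:
        dy=(w[3]-yaw+90)%180-90
        print(w,np.round(R.T@(np.array(w[:3])-p)/.3,4),'turn',round(-dy/180,4))
E
python3 -c "
from h import *
plan((.173,.6,.29,74),(.33,.47,.29,43),(.492,.35,.29,12.6),(.492,.35,.0752,12.6))"
```

```text
t 0.1 tcp [0.1725 0.6004 0.2049] xaxis [-0.    -0.001 -1.   ] yaw 73.97 open 0.0942 F [ 0.  -0.8 -0.1] q7 -0.05
(0.173, 0.6, 0.29, 74) [-0.2837 -0.0011  0.002 ] turn -0.0002
(0.33, 0.47, 0.29, 43) [-0.2833 -0.273   0.6246] turn 0.1721
(0.492, 0.35, 0.29, 12.6) [-0.283  -0.5084  1.2541] turn 0.3409
(0.492, 0.35, 0.0752, 12.6) [ 0.433  -0.5076  1.254 ] turn 0.3409
```

Request:
{"fn": "send_rows", "kwargs": {
  "steps": [
    [1,[-0.14,0,0],0],
    [1,[-0.283,0,0],0.0],
    [1,[-0.283,-0.03,0.08],0.03],
    [1,[-0.283,-0.07,0.16],0.06],
    [1,[-0.283,-0.11,0.26],0.09],
    [1,[-0.283,-0.16,0.36],0.12],
    [1,[-0.283,-0.2,0.46],0.14],
    [1,[-0.283,-0.24,0.56],0.16],
    [1,[-0.283,-0.273,0.6246],0.172],
    [1,[-0.283,-0.273,0.6246],0.172]
  ]
}}

```text
time: 0.93
tcp_pos: [0.3338, 0.4669, 0.2904]
ee_rot: [0.648, 0.284, 0.647, -0.285]
force: [0.6, -0.2, 0.2]
opening: 0.0938
```

```bash
python3 -c "
from h import *
plan((.492,.35,.29,12.6),(.492,.35,.0752,12.6))"
```

```text
t 0.93 tcp [0.3338 0.4669 0.2904] xaxis [ 0.001 -0.001 -1.   ] yaw 42.55 open 0.0938 F [ 0.6 -0.2  0.2] q7 -0.22
(0.492, 0.35, 0.29, 12.6) [0.0023 0.125  0.6435] turn 0.1664
(0.492, 0.35, 0.0752, 12.6) [0.7183 0.1249 0.6424] turn 0.1664
```

Request:
{"fn": "send_rows", "kwargs": {
  "steps": [
    [1,[0,0.02,0.1],0.03],
    [1,[0,0.04,0.21],0.06],
    [1,[0,0.06,0.32],0.09],
    [1,[0,0.08,0.43],0.12],
    [1,[0,0.1,0.53],0.14],
    [1,[0,0.12,0.6],0.16],
    [1,[0,0.125,0.642],0.166],
    [1,[0,0.125,0.642],0.166],
    [1,[0,0.125,0.642],0.166],
    [1,[0,0.125,0.642],0.166]
  ]
}}

```text
time: 1.77
tcp_pos: [0.4875, 0.3565, 0.2902]
ee_rot: [0.554, 0.438, 0.555, -0.439]
force: [0.4, -0.2, 0.5]
opening: 0.0939
```

```bash
python3 -c "
from h import *
plan((.492,.35,.29,12.6),(.492,.35,.0752,12.6))
c=camera_info('wrist');im,d=get_image('wrist');cv2.imwrite('pics/w1.png',im[...,::-1]);np.savez('pics/wrist1.npz',im=im,d=d);np.savez('pics/wrist_cam.npz',K=c['camera_matrix'],T=c['pose'])
print(np.round(c['pose'],3))
w=cloud(d,c['camera_matrix'],np.array(c['pose']))
h=cv2.cvtColor(im,cv2.COLOR_RGB2HSV)
for nm,zl,zh in (('plate',.062,.07),('knob',.099,.108)):
    m=(w[...,2]>zl)&(w[...,2]<zh)&(np.hypot(w[...,0]-.492,w[...,1]-.35)<.095)
    print(nm,m.sum(),rect(w[m][:,:2]),np.median(w[m],0) if m.any() else '')
m=(h[...,0]>18)&(h[...,0]<32)&(h[...,1]>100)&(w[...,2]>.055)&(w[...,2]<.08)
print('yellow',m.sum(),rect(w[m][:,:2]))
"
```

```text
t 1.77 tcp [0.4875 0.3565 0.2902] xaxis [-0.001  0.    -1.   ] yaw 13.33 open 0.0939 F [ 0.4 -0.2  0.5] q7 -0.35
(0.492, 0.35, 0.29, 12.6) [0.0005 0.0095 0.0244] turn 0.004
(0.492, 0.35, 0.0752, 12.6) [0.7165 0.01   0.0247] turn 0.004
[[ 0.973  0.22   0.065  0.468]
 [ 0.229 -0.933 -0.276  0.438]
 [-0.     0.284 -0.959  0.471]
 [ 0.     0.     0.     1.   ]]
plate 7834 (array([497.2, 334.2]), array([130.1, 140.8]), 12.7) [0.49233481 0.35499203 0.0684136 ]
knob 922 (array([501.2, 315.7]), array([ 73.1, 101.4]), 12.0) [0.49490507 0.34694104 0.10580289]
yellow 9141 (array([684.6, 310.6]), array([407.1, 518.4]), 35.1)
```

View pics/w1.png

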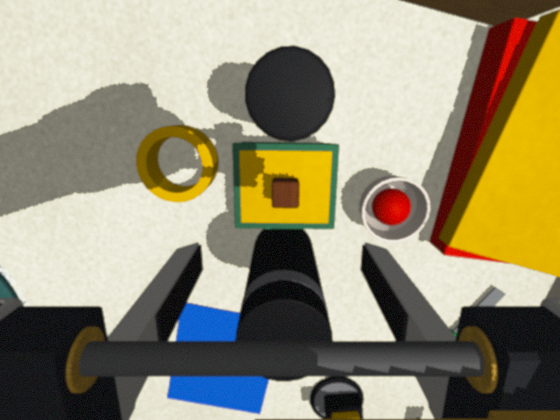

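Wrist view: the lid plate spans about (234,143)–(338,228) with the knob at (285,193), flask above and foam below. I now refine the measurement and check that the arm has settled.

```bash
python3 -c "
from h import *
im,d,K,T=(lambda f,c:(f['im'],f['d'],c['K'],c['T']))(np.load('pics/wrist1.npz'),np.load('pics/wrist_cam.npz'))
w=cloud(d,K,T);B=(slice(135,235),slice(222,350))
W=w[B].reshape(-1,3);h=cv2.cvtColor(im,cv2.COLOR_RGB2HSV)[B].reshape(-1,3).astype(int)
g=(h[:,1]>110)&(h[:,0]>18)&(h[:,0]<95)&(W[:,2]>.06)&(W[:,2]<.075)
print('plate',g.sum(),rect(W[g][:,:2]))
y=g&(h[:,0]<32);print('yellow',rect(W[y][:,:2]))
k=(W[:,2]>.098)&(W[:,2]<.115)&((h[:,0]<15)|(h[:,0]>170))&(h[:,1]>90);print('knob',k.sum(),rect(W[k][:,:2]),np.median(W[k],0))
plan((.492,.35,.29,12.6),(.492,.35,.0752,12.6))
"
```

```text
plate 7204 (array([493.2, 349.3]), array([125.6, 109.4]), 12.6)
yellow (array([493.5, 348.9]), array([114.2,  94.2]), 12.9)
knob 651 (array([492.6, 350.5]), array([28.8, 29.5]), 12.6) [0.49310519 0.35148056 0.10601673]
t 1.82 tcp [0.4876 0.3565 0.2903] xaxis [-0.001  0.    -1.   ] yaw 13.33 open 0.0939 F [ 0.2  0.2 -0.3] q7 -0.35
(0.492, 0.35, 0.29, 12.6) [0.0009 0.0095 0.0244] turn 0.004
(0.492, 0.35, 0.0752, 12.6) [0.7169 0.0098 0.0247] turn 0.004
```

Request:
{"fn": "send_rows", "kwargs": {
  "steps": [
    [1,[0,0.012,0.025],0.004],
    [1,[0.1,0.012,0.025],0.004],
    [1,[0.2,0.012,0.025],0.004],
    [1,[0.3,0.012,0.025],0.004],
    [1,[0.4,0.012,0.025],0.004],
    [1,[0.4,0.012,0.025],0.004],
    [1,[0.4,0.012,0.025],0.004]
  ]
}}

```text
time: 2.4
tcp_pos: [0.4936, 0.3483, 0.1702]
ee_rot: [0.551, 0.442, 0.551, -0.444]
force: [0.8, 0.2, 0.9]
opening: 0.0941
```

```bash
python3 -c "
from h import *
plan((.493,.3497,.0752,12.6))"
```

```text
t 2.4 tcp [0.4936 0.3483 0.1702] xaxis [-0.001 -0.001 -1.   ] yaw 12.42 open 0.0941 F [0.8 0.2 0.9] q7 -0.32
(0.493, 0.3497, 0.0752, 12.6) [ 0.3165 -0.0005 -0.0055] turn -0.001
```

Request:
{"fn": "send_rows", "kwargs": {
  "steps": [
    [1,[0.1,0,-0.003],-0.001],
    [1,[0.2,0,-0.005],-0.001],
    [1,[0.28,0,-0.005],-0.001],
    [1,[0.316,0,-0.005],-0.001],
    [1,[0.316,0,-0.005],-0.001],
    [0,[0.316,0,-0.005],-0.001],
    [-0.3,[0.316,0,-0.005],-0.001],
    [-1,[0.316,0,-0.005],-0.001],
    [-1,[0.316,0,-0.005],-0.001],
    [-1,[0.316,0,-0.005],-0.001],
    [-1,[0.316,0,-0.005],-0.001],
    [-1,[0.316,0,-0.005],-0.001]
  ]
}}

```text
time: 3.4
tcp_pos: [0.4938, 0.35, 0.0758]
ee_rot: [0.552, 0.442, 0.552, -0.442]
force: [-0.5, -0.3, 0.2]
opening: 0.0505
```

```bash
python3 -c "
from h import *
plan((.493,.3497,.0752,12.6))"
```

```text
t 3.4 tcp [0.4938 0.35   0.0758] xaxis [ 0.  0. -1.] yaw 12.59 open 0.0505 F [-0.5 -0.3  0.2] q7 -0.28
(0.493, 0.3497, 0.0752, 12.6) [ 0.0019 -0.0028  0.0003] turn -0.0
```

Fingers still closing; wait, then lift slowly.

Request:
{"fn": "send_rows", "kwargs": {
  "steps": [
    [-1,[0,0,0],0],
    [-1,[0,0,0],0],
    [-1,[0,0,0],0],
    [-1,[0,0,0],0],
    [-1,[0,0,0],0],
    [-1,[0,0,0],0]
  ]
}}

```text
time: 3.9
tcp_pos: [0.4938, 0.3499, 0.0755]
ee_rot: [0.552, 0.442, 0.552, -0.442]
force: [-0.6, 0.2, -0.6]
opening: 0.032
```

Request:
{"fn": "send_rows", "kwargs": {
  "steps": [
    [-1,[-0.02,0,0],0],
    [-1,[-0.06,0,0],0],
    [-1,[-0.12,0,0],0],
    [-1,[-0.2,0,0],0],
    [-1,[-0.28,0,0],0],
    [-1,[-0.36,0,0],0],
    [-1,[-0.44,0,0],0],
    [-1,[-0.52,0,0],0],
    [-1,[-0.6,0,0],0],
    [-1,[-0.65,0,0],0],
    [-1,[-0.68,0,0],0],
    [-1,[-0.68,0,0],0]
  ]
}}

```text
time: 4.9
tcp_pos: [0.4943, 0.3502, 0.282]
ee_rot: [0.552, 0.443, 0.552, -0.441]
force: [-0.4, -0.6, -2.4]
opening: 0.032
```

```bash
python3 -c "
from h import *
plan((.48,.18,.28,30),(.466,.014,.28,45))
im,d=get_image('wrist');cv2.imwrite('pics/w2.png',im[...,::-1])"
```

```text
t 4.9 tcp [0.4943 0.3502 0.282 ] xaxis [ 0.002  0.002 -1.   ] yaw 12.58 open 0.032 F [-0.4 -0.6 -2.4] q7 -0.35
(0.48, 0.18, 0.28, 30) [ 0.0053 -0.1699  0.5433] turn -0.0968
(0.466, 0.014, 0.28, 45) [ 0.0041 -0.336   1.0731] turn -0.1801
```

Request:
{"fn": "send_rows", "kwargs": {
  "steps": [
    [-1,[0,-0.01,0.03],0],
    [-1,[0,-0.03,0.09],-0.01],
    [-1,[0,-0.06,0.18],-0.03],
    [-1,[0,-0.09,0.28],-0.05],
    [-1,[0,-0.12,0.38],-0.07],
    [-1,[0,-0.15,0.48],-0.09],
    [-1,[0,-0.18,0.58],-0.1],
    [-1,[0,-0.21,0.68],-0.12],
    [-1,[0,-0.24,0.77],-0.14],
    [-1,[0,-0.27,0.86],-0.155],
    [-1,[0,-0.3,0.94],-0.17],
    [-1,[0,-0.31,0.98],-0.18]
  ]
}}

```text
time: 5.95
tcp_pos: [0.4656, 0.039, 0.2786]
ee_rot: [0.653, 0.27, 0.654, -0.271]
force: [0.5, -0.2, -2.0]
opening: 0.0318
```

```bash
python3 -c "
from h import *
plan((.466,.014,.28,45),(.466,.014,.12,45),(.466,.014,.0265,45))"
```

```text
t 5.95 tcp [0.4656 0.039  0.2786] xaxis [-0.002 -0.001 -1.   ] yaw 44.95 open 0.0318 F [ 0.5 -0.2 -2. ] q7 0.67
(0.466, 0.014, 0.28, 45) [-0.0045 -0.0577  0.0599] turn -0.0003
(0.466, 0.014, 0.12, 45) [ 0.5288 -0.0569  0.0603] turn -0.0003
(0.466, 0.014, 0.0265, 45) [ 0.8405 -0.0565  0.0605] turn -0.0003
```

Request:
{"fn": "send_rows", "kwargs": {
  "steps": [
    [-1,[0.03,-0.03,0.03],0],
    [-1,[0.09,-0.057,0.06],0],
    [-1,[0.18,-0.057,0.06],0],
    [-1,[0.28,-0.057,0.06],0],
    [-1,[0.38,-0.057,0.06],0],
    [-1,[0.48,-0.057,0.06],0],
    [-1,[0.58,-0.057,0.06],0],
    [-1,[0.66,-0.057,0.06],0],
    [-1,[0.7,-0.057,0.06],0],
    [-1,[0.7,-0.057,0.06],0],
    [-1,[0.7,-0.057,0.06],0]
  ]
}}

```text
time: 6.87
tcp_pos: [0.4666, 0.0172, 0.0691]
ee_rot: [0.653, 0.27, 0.654, -0.271]
force: [-0.3, 0.3, -2.7]
opening: 0.0319
```

```bash
python3 -c "
from h import *
plan((.466,.014,.0265,45))"
```

```text
t 6.87 tcp [0.4666 0.0172 0.0691] xaxis [-0.002 -0.001 -1.   ] yaw 44.95 open 0.0319 F [-0.3  0.3 -2.7] q7 0.9
(0.466, 0.014, 0.0265, 45) [ 0.1419 -0.0087  0.0061] turn -0.0003
```

Request:
{"fn": "send_rows", "kwargs": {
  "steps": [
    [-1,[0.04,0,0],0],
    [-1,[0.08,0,0],0],
    [-1,[0.11,0,0],0],
    [-1,[0.125,0,0],0],
    [-1,[0.135,0,0],0],
    [-1,[0.142,0,0],0],
    [-1,[0.145,0,0],0],
    [-1,[0.145,0,0],0]
  ]
}}

```text
time: 7.53
tcp_pos: [0.4679, 0.0179, 0.0265]
ee_rot: [0.653, 0.271, 0.653, -0.271]
force: [-0.3, -0.9, -2.7]
opening: 0.0319
```

```bash
python3 -c "
from h import *
plan((.466,.014,.0265,45))"
```

```text
t 7.53 tcp [0.4679 0.0179 0.0265] xaxis [ 0.  0. -1.] yaw 44.98 open 0.0319 F [-0.3 -0.9 -2.7] q7 0.95
(0.466, 0.014, 0.0265, 45) [ 0.0001 -0.0137  0.0045] turn -0.0001
```

Not quite in contact yet; ease down until the load transfers.

Request:
{"fn": "send_rows", "kwargs": {
  "steps": [
    [-1,[0.003,0,0],0],
    [-1,[0.006,0,0],0],
    [-1,[0.006,0,0],0]
  ]
}}

```text
time: 7.78
tcp_pos: [0.4684, 0.0176, 0.0257]
ee_rot: [0.654, 0.271, 0.653, -0.27]
force: [-8.3, -2.9, 30.0]
opening: 0.0317
```

Request:
{"fn": "send_rows", "kwargs": {
  "steps": [
    [-1,[0.002,0,0],0],
    [-1,[0.002,0,0],0]
  ]
}}

```text
time: 7.95
tcp_pos: [0.4685, 0.0175, 0.0253]
ee_rot: [0.654, 0.271, 0.653, -0.27]
force: [-8.9, -2.7, 34.1]
opening: 0.0315
```

Request:
{"fn": "send_rows", "kwargs": {
  "steps": [
    [-1,[-0.005,0,0],0],
    [-1,[-0.005,0,0],0],
    [1,[-0.005,0,0],0],
    [1,[-0.005,0,0],0],
    [1,[-0.005,0,0],0],
    [1,[-0.005,0,0],0],
    [1,[-0.005,0,0],0],
    [1,[-0.005,0,0],0],
    [1,[-0.005,0,0],0],
    [1,[-0.005,0,0],0],
    [1,[-0.005,0,0],0],
    [1,[-0.005,0,0],0]
  ]
}}

```text
time: 8.95
tcp_pos: [0.4677, 0.0179, 0.0252]
ee_rot: [0.653, 0.271, 0.653, -0.271]
force: [-0.4, -0.1, -0.6]
opening: 0.093
```

```bash
python3 -c "
from h import *
plan((.468,.018,.0265,-45))
im,d=get_image('wrist');cv2.imwrite('pics/w3.png',im[...,::-1])"
```

```text
t 8.95 tcp [0.4677 0.0179 0.0252] xaxis [ 0. -0. -1.] yaw 44.99 open 0.093 F [-0.4 -0.1 -0.6] q7 0.96
(0.468, 0.018, 0.0265, -45) [-0.0044  0.0009  0.0005] turn 0.4999
```

View pics/w3.png

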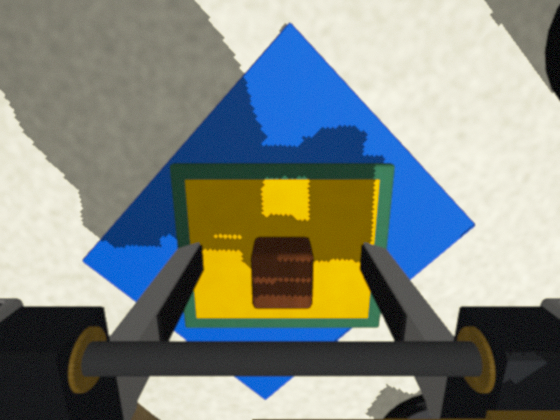

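Request:
{"fn": "send_rows", "kwargs": {
  "steps": [
    [1,[-0.012,0,0],0.03],
    [1,[-0.012,0,0],0.07],
    [1,[-0.012,0,0],0.11],
    [1,[-0.012,0,0],0.15],
    [1,[-0.012,0,0],0.19],
    [1,[-0.012,0,0],0.23],
    [1,[-0.012,0,0],0.27],
    [1,[-0.012,0,0],0.31],
    [1,[-0.012,0,0],0.35],
    [1,[-0.012,0,0],0.39],
    [1,[-0.012,0,0],0.43],
    [1,[-0.012,0,0],0.46]
  ]
}}

```text
time: 10.0
tcp_pos: [0.4678, 0.018, 0.0288]
ee_rot: [0.309, 0.636, 0.309, -0.636]
force: [0.1, 0.1, 0.0]
opening: 0.094
```

Request:
{"fn": "send_rows", "kwargs": {
  "steps": [
    [1,[0,0,0],0.04],
    [1,[0,0,0],0.04],
    [1,[0,0,0],0.04]
  ]
}}

```text
time: 10.25
tcp_pos: [0.4676, 0.0179, 0.0287]
ee_rot: [-0.272, -0.653, -0.272, 0.653]
force: [0.3, 0.1, 0.5]
opening: 0.0939
```

```bash
python3 -c "
from h import *
plan((.4677,.0179,.0257,-45))"
```

```text
t 10.25 tcp [0.4676 0.0179 0.0287] xaxis [-0.    -0.001 -1.   ] yaw -44.78 open 0.0939 F [0.3 0.1 0.5] q7 -0.31
(0.4677, 0.0179, 0.0257, -45) [ 0.01    0.0003 -0.0001] turn 0.0012
```

Request:
{"fn": "send_rows", "kwargs": {
  "steps": [
    [0.3,[0.008,0,0],0.001],
    [-0.3,[0.008,0,0],0.001],
    [-1,[0.008,0,0],0.001],
    [-1,[0.008,0,0],0.001],
    [-1,[0.008,0,0],0.001],
    [-1,[0.008,0,0],0.001],
    [-1,[0.008,0,0],0.001],
    [-1,[0.008,0,0],0.001],
    [-1,[0.008,0,0],0.001],
    [-1,[0.008,0,0],0.001],
    [-1,[0.008,0,0],0.001],
    [-1,[0.008,0,0],0.001]
  ]
}}

```text
time: 11.25
tcp_pos: [0.4677, 0.0179, 0.0264]
ee_rot: [0.27, 0.654, 0.269, -0.654]
force: [0.6, -0.2, -0.0]
opening: 0.0316
```

Request:
{"fn": "send_rows", "kwargs": {
  "steps": [
    [-1,[0,0,0],0],
    [-1,[0,0,0],0],
    [-1,[-0.02,0,0],0],
    [-1,[-0.07,0,0],0],
    [-1,[-0.15,0,0],0],
    [-1,[-0.25,0,0],0],
    [-1,[-0.35,0,0],0],
    [-1,[-0.45,0,0],0],
    [-1,[-0.55,0,0],0],
    [-1,[-0.64,0,0],0],
    [-1,[-0.7,0,0],0],
    [-1,[-0.72,0,0],0]
  ]
}}

```text
time: 12.25
tcp_pos: [0.4683, 0.0179, 0.2447]
ee_rot: [0.269, 0.655, 0.27, -0.653]
force: [-0.4, 1.0, -2.7]
opening: 0.0316
```

```bash
python3 - <<'E'
from h import *
plan((.474,-.139,.25,-25),(.485,-.292,.25,-4.4))
im,d=get_image('top');np.savez('pics/top1.npz',im=im,d=d)
# refine tray from both views: cleaned tub tops (z .165-.175), floor region, lips
for n,t in (('top','0'),('scene','0')):
    im,d,K,T=load(n,t);w=cloud(d,K,T).reshape(-1,3);ok=np.isfinite(w[:,2])
    a=np.radians(-4.4);c=np.array([.486,-.292]);e=np.array([[np.cos(a),np.sin(a)],[-np.sin(a),np.cos(a)]])
    l=(w[:,:2]-c)@e.T
    def st(nm,m):
        q=l[m&ok]*1000; print(n,nm,len(q),'x',np.round(np.percentile(q[:,0],[0,1,50,99,100]),1),'y',np.round(np.percentile(q[:,1],[0,1,50,99,100]),1))
    nr=(abs(l[:,0])<.09)&(abs(l[:,1])<.15);z=w[:,2]
    st('tub+',nr&(z>.163)&(l[:,1]>.05)); st('tub-',nr&(z>.163)&(l[:,1]<-.05))
    i=(abs(l[:,1])<.06)
    st('lip+',i&nr&(z>.016)&(z<.026)&(l[:,0]>.03)); st('lip-',i&nr&(z>.016)&(z<.026)&(l[:,0]<-.03)); 
E
```

```text
t 12.25 tcp [0.4683 0.0179 0.2447] xaxis [ 0.002  0.002 -1.   ] yaw -45.2 open 0.0316 F [-0.4  1.  -2.7] q7 -0.7
(0.474, -0.139, 0.25, -25) [-0.0187  0.3843  0.3549] turn -0.1122
(0.485, -0.292, 0.25, -4.4) [-0.0195  0.7721  0.6883] turn -0.2267
top tub+ 600 x [-74.1 -73.5  -0.7  67.8  68.6] y [ 73.5  74.5 105.4 135.2 135.7]
top tub- 672 x [-74.5 -73.8   2.6  67.8  68.8] y [-136.  -134.8 -102.4  -73.1  -72.7]
top lip+ 105 x [58.2 58.5 63.8 69.  69.4] y [-58.6 -57.7  -7.7  43.4  43.7]
top lip- 120 x [-74.3 -74.1 -69.1 -64.1 -63.7] y [-58.  -57.7  -0.5  58.8  59.1]
scene tub+ 579 x [-71.6 -70.   34.1  74.1  75.7] y [ 71.9  74.1 108.1 135.4 135.8]
scene tub- 561 x [-72.6 -70.5  16.   74.2  76.9] y [-136.3 -135.4  -99.6  -72.8  -71.2]
scene lip+ 132 x [61.4 61.5 69.1 76.2 78.4] y [-59.2 -57.7  -3.3  59.2  59.9]
scene lip- 38 x [-71.8 -71.8 -62.9 -57.1 -56.8] y [-59.9 -59.7 -39.8 -15.9 -15.3]
```

Request:
{"fn": "send_rows", "kwargs": {
  "steps": [
    [-1,[-0.01,0.03,0.03],0],
    [-1,[-0.02,0.09,0.08],-0.02],
    [-1,[-0.02,0.16,0.14],-0.05],
    [-1,[-0.02,0.23,0.21],-0.08],
    [-1,[-0.02,0.3,0.28],-0.1],
    [-1,[-0.02,0.37,0.35],-0.125],
    [-1,[-0.02,0.44,0.42],-0.15],
    [-1,[-0.02,0.51,0.48],-0.17],
    [-1,[-0.02,0.58,0.54],-0.19],
    [-1,[-0.02,0.66,0.6],-0.21],
    [-1,[-0.02,0.73,0.65],-0.22],
    [-1,[-0.02,0.77,0.688],-0.227]
  ]
}}

```text
time: 13.3
tcp_pos: [0.4828, -0.2946, 0.2466]
ee_rot: [-0.48, -0.518, -0.481, 0.519]
force: [-0.5, 0.4, -3.2]
opening: 0.0315
```

Request:
{"fn": "send_rows", "kwargs": {
  "steps": [
    [-1,[0,0,0],0],
    [-1,[0,0,0],0],
    [-1,[0,0,0],0]
  ]
}}

```text
time: 13.55
tcp_pos: [0.4833, -0.2913, 0.2472]
ee_rot: [-0.48, -0.518, -0.481, 0.519]
force: [-0.9, -0.1, -3.0]
opening: 0.0317
```

```bash
python3 - <<'E'
from h import *
plan((.4856,-.292,.25,-4.4),(.4856,-.292,.0275,-4.4))
for n in('top','scene','wrist'):
    c=camera_info(n)
    im,d=get_image(n);np.savez(f'pics/{n}2.npz',im=im,d=d,K=c['camera_matrix'],T=c['pose']);cv2.imwrite(f'pics/{n}2.png',im[...,::-1])
a=cv2.imread('pics/top2.png')[150:290,300:480];b=cv2.imread('pics/scene2.png')[60:250,90:290];c=cv2.imread('pics/wrist2.png')
f=lambda i:cv2.resize(i,(400,300))
cv2.imwrite('pics/c2.png',np.vstack([np.hstack([f(a),f(b)]),np.hstack([f(c),f(c)*0])]))
E
```

```text
t 13.55 tcp [ 0.4833 -0.2913  0.2472] xaxis [-0.002  0.001 -1.   ] yaw -4.38 open 0.0317 F [-0.9 -0.1 -3. ] q7 0.73
(0.4856, -0.292, 0.25, -4.4) [-0.0092  0.0077  0.0019] turn 0.0001
(0.4856, -0.292, 0.0275, -4.4) [0.7325 0.009  0.0023] turn 0.0001
```

View pics/c2.png

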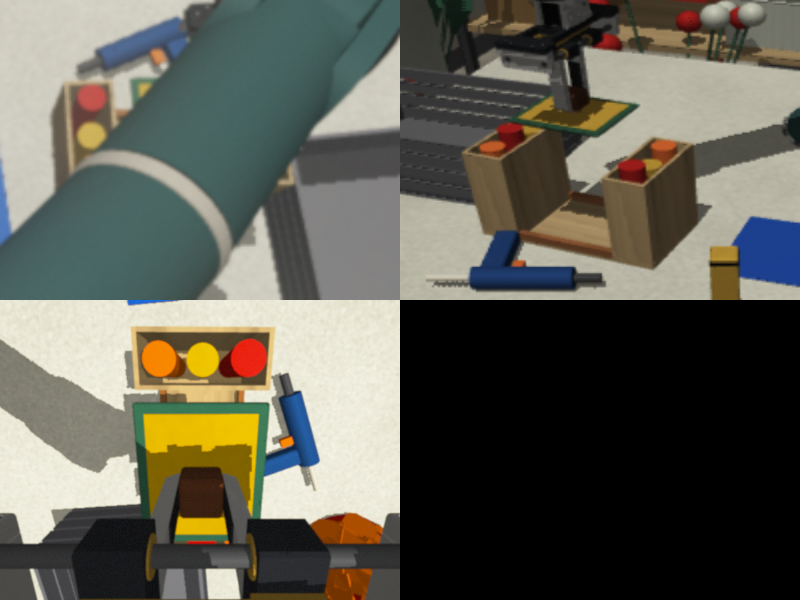

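```bash
python3 - <<'E'
from h import *
a=np.radians(-4.4);c=np.array([.486,-.292]);e=np.array([[np.cos(a),np.sin(a)],[-np.sin(a),np.cos(a)]])
print('tcp local',(np.array([.4833,-.2913])-c)@e.T*1000)
for n in('scene','wrist'):
    f=np.load(f'pics/{n}2.npz');im,d,K,T=f['im'],f['d'],f['K'],f['T'];w=cloud(d,K,T).reshape(-1,3);ok=np.isfinite(w[:,2])
    h=cv2.cvtColor(im,cv2.COLOR_RGB2HSV).reshape(-1,3).astype(int)
    l=(w[:,:2]-c)@e.T;z=w[:,2]
    col=(h[:,1]>100)&(h[:,0]>18)&(h[:,0]<95)
    q=l[ok&col&(z>.228)&(z<.25)&(abs(l[:,0])<.08)&(abs(l[:,1])<.1)]
    print(n,'lid',rect(q), 'z',np.round(np.median(z[ok&col&(z>.228)&(z<.25)]),4))
    for s in(1,-1):
        m=ok&(abs(l[:,0])<.1)&(l[:,1]*s>.06)&(l[:,1]*s<.15)&(z>.16)&(z<.178)
        if m.sum()>100: print(n,'tub',s,m.sum(),rect(l[m]))
    # tray floor / lips
    m=ok&(z>.016)&(z<.026)&(abs(l[:,0])<.085)&(l[:,1]<.062)&(l[:,1]>.02)
    for s in(1,-1):
        k=m&(l[:,0]*s>.03)
        if k.sum()>10:print(n,'lip',s,k.sum(),np.round(np.percentile(l[k][:,0]*1000,[0,5,50,95,100]),1))
E
```

```text
tcp local [-2.74574575  0.49079555]
scene lid (array([2.3, 2. ]), array([110.9, 128.5]), 0.1) z 0.2377
scene tub 1 600 (array([  2.7, 104.8]), array([ 63.4, 147.3]), 89.6)
scene tub -1 472 (array([  14.6, -104.7]), array([125.4,  65.5]), 0.3)
scene lip 1 45 [62.2 63.  69.  74.4 75.7]
wrist lid (array([-2.3,  3.1]), array([108.5, 128.6]), 0.1) z 0.2408
wrist tub 1 8860 (array([ -0.9, 104.5]), array([144. ,  61.3]), 0.0)
wrist lip 1 109 [60.3 60.5 64.8 69.8 70.4]
wrist lip -1 108 [-72.3 -71.8 -67.1 -62.5 -62.3]
```

Request:
{"fn": "send_rows", "kwargs": {
  "steps": [
    [-1,[0.03,0.002,0.004],0],
    [-1,[0.09,0.002,0.004],0],
    [-1,[0.16,0.002,0.004],0],
    [-1,[0.23,0.002,0.004],0],
    [-1,[0.3,0.002,0.004],0],
    [-1,[0.37,0.002,0.004],0],
    [-1,[0.44,0.002,0.004],0],
    [-1,[0.5,0.002,0.004],0],
    [-1,[0.54,0.002,0.004],0],
    [-1,[0.56,0.002,0.004],0],
    [-1,[0.56,0.002,0.004],0],
    [-1,[0.56,0.002,0.004],0]
  ]
}}

```text
time: 14.7
tcp_pos: [0.4848, -0.2928, 0.0809]
ee_rot: [0.481, 0.519, 0.481, -0.519]
force: [0.0, -0.2, -2.6]
opening: 0.0321
```

```bash
python3 -c "
from h import *
plan((.4838,-.2926,.06,-4.4),(.4838,-.2926,.0294,-4.4))"
```

```text
t 14.7 tcp [ 0.4848 -0.2928  0.0809] xaxis [ 0. -0. -1.] yaw -4.33 open 0.0321 F [ 0.  -0.2 -2.6] q7 0.89
(0.4838, -0.2926, 0.06, -4.4) [ 0.0695 -0.0033 -0.0005] turn 0.0004
(0.4838, -0.2926, 0.0294, -4.4) [ 0.1715 -0.0034 -0.0006] turn 0.0004
```

Request:
{"fn": "send_rows", "kwargs": {
  "steps": [
    [-1,[0.03,-0.003,0],0],
    [-1,[0.06,-0.003,0],0],
    [-1,[0.09,-0.003,0],0],
    [-1,[0.12,-0.003,0],0],
    [-1,[0.145,-0.003,0],0],
    [-1,[0.158,-0.003,0],0],
    [-1,[0.166,-0.003,0],0],
    [-1,[0.17,-0.003,0],0],
    [-1,[0.172,-0.003,0],0],
    [-1,[0.172,-0.003,0],0]
  ]
}}

```text
time: 15.53
tcp_pos: [0.4836, -0.2928, 0.0294]
ee_rot: [0.481, 0.519, 0.481, -0.518]
force: [-4.0, 3.3, 8.8]
opening: 0.0321
```

Contact comes at the expected height. Release and look.

Request:
{"fn": "send_rows", "kwargs": {
  "steps": [
    [-1,[0,0,0],0],
    [0,[0,0,0],0],
    [1,[0,0,0],0],
    [1,[0,0,0],0],
    [1,[0,0,0],0],
    [1,[0,0,0],0],
    [1,[0,0,0],0],
    [1,[0,0,0],0],
    [1,[0,0,0],0]
  ]
}}

```text
time: 16.28
tcp_pos: [0.4837, -0.2927, 0.0288]
ee_rot: [-0.481, -0.519, -0.481, 0.519]
force: [0.6, 0.3, 0.5]
opening: 0.0814
```

Request:
{"fn": "send_rows", "kwargs": {
  "steps": [
    [1,[-0.05,0,0],0],
    [1,[-0.15,0,0],0],
    [1,[-0.25,0,0],0],
    [1,[-0.37,0,0],0],
    [1,[-0.49,0,0],0],
    [1,[-0.61,0,0],0],
    [1,[-0.73,0,0],0],
    [1,[-0.82,0,0],0],
    [1,[-0.87,0,0],0]
  ]
}}

```text
time: 17.03
tcp_pos: [0.4836, -0.2935, 0.2941]
ee_rot: [0.482, 0.519, 0.479, -0.518]
force: [0.2, -0.5, 0.4]
opening: 0.0942
```

```bash
python3 - <<'E'
from h import *
plan((.58,-.155,.29,10),(.684,-.017,.29,19))
a=np.radians(-4.4);c=np.array([.4838,-.2926]);e=np.array([[np.cos(a),np.sin(a)],[-np.sin(a),np.cos(a)]])
for n in('scene','wrist'):
    c_=camera_info(n);K,T=np.array(c_['camera_matrix']),np.array(c_['pose'])
    im,d=get_image(n);cv2.imwrite(f'pics/{n}3.png',im[...,::-1]);w=cloud(d,K,T).reshape(-1,3);ok=np.isfinite(w[:,2])
    h=cv2.cvtColor(im,cv2.COLOR_RGB2HSV).reshape(-1,3).astype(int);l=(w[:,:2]-c)@e.T;z=w[:,2]
    m=ok&(h[:,1]>100)&(h[:,0]>18)&(h[:,0]<95)&(z>.012)&(z<.03)&(abs(l[:,0])<.075)&(abs(l[:,1])<.075)
    if m.sum()>50:
        q=w[m];A=np.c_[q[:,:2]-q[:,:2].mean(0),np.ones(len(q))];cf=np.linalg.lstsq(A,q[:,2],rcond=None)[0];print(n,'plate',rect(l[m]),'z',np.round(np.median(z[m]),4),'slope',np.round(cf[:2],3))
E
```

```text
t 17.03 tcp [ 0.4836 -0.2935  0.2941] xaxis [ 0.004 -0.001 -1.   ] yaw -4.39 open 0.0942 F [ 0.2 -0.5  0.4] q7 0.71
(0.58, -0.155, 0.29, 10) [ 0.0144  0.2848 -0.4848] turn -0.08
(0.684, -0.017, 0.29, 19) [ 0.015   0.5953 -0.97  ] turn -0.13
scene plate (array([  4.4, -10.5]), array([138.3, 128.4]), 0.1) z 0.0195 slope [ 0.005 -0.003]
wrist plate (array([ 4.9, -5.1]), array([137.9, 130.5]), 89.9) z 0.0225 slope [0.001 0.002]
```

View pics/wrist3.png

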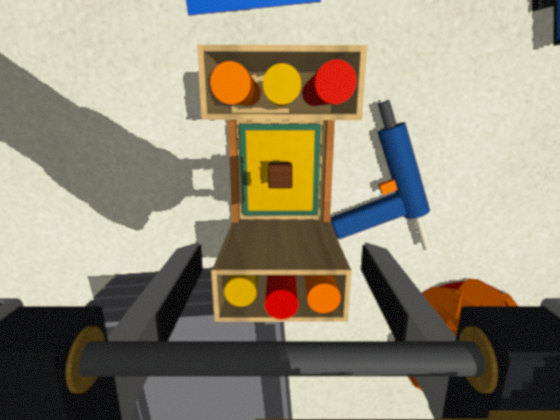

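Wrist view: the lid lies flat at (239–323,123–216) between the tray lips at 231 and 333. Next, go to the scanner.

Request:
{"fn": "send_rows", "kwargs": {
  "steps": [
    [1,[0.01,0.04,-0.07],-0.01],
    [1,[0.01,0.09,-0.15],-0.02],
    [1,[0.01,0.15,-0.25],-0.03],
    [1,[0.01,0.21,-0.35],-0.045],
    [1,[0.01,0.27,-0.45],-0.06],
    [1,[0.01,0.33,-0.55],-0.07],
    [1,[0.01,0.4,-0.65],-0.085],
    [1,[0.01,0.46,-0.75],-0.1],
    [1,[0.01,0.52,-0.85],-0.11],
    [1,[0.01,0.57,-0.93],-0.125],
    [1,[0.01,0.595,-0.97],-0.13],
    [1,[0.01,0.595,-0.97],-0.13]
  ]
}}

```text
time: 18.13
tcp_pos: [0.6844, -0.0129, 0.2857]
ee_rot: [0.576, 0.409, 0.577, -0.409]
force: [-0.5, -0.2, 0.6]
opening: 0.0941
```

Request:
{"fn": "send_rows", "kwargs": {
  "steps": [
    [1,[0,0,0],0],
    [1,[0,0,0],0]
  ]
}}

```text
time: 18.3
tcp_pos: [0.6829, -0.0177, 0.2869]
ee_rot: [0.575, 0.411, 0.575, -0.411]
force: [-0.7, -0.4, -0.4]
opening: 0.0937
```

```bash
python3 - <<'E'
from h import *
plan((.684,-.017,.29,19),(.684,-.017,.114,19))
c_=camera_info('wrist');K,T=np.array(c_['camera_matrix']),np.array(c_['pose'])
im,d=get_image('wrist');cv2.imwrite(f'pics/w4.png',im[...,::-1]);w=cloud(d,K,T).reshape(-1,3);ok=np.isfinite(w[:,2])
h=cv2.cvtColor(im,cv2.COLOR_RGB2HSV).reshape(-1,3).astype(int);z=w[:,2]
r=np.hypot(w[:,0]-.684,w[:,1]+.017)
for nm,m in(('top',(z>.155)&(z<.172)&(r<.05)),('head',(z>.03)&(z<.05)&(r<.05)),('pad',(z>.003)&(z<.014)&(r<.065)&(h[:,2]<80))):
    m=m&ok;print(nm,m.sum(),rect(w[m][:,:2]),np.median(w[m],0).round(4))
    if nm=='pad':
        q=(w[m][:,:2]*1000).astype(np.float32);print(cv2.minEnclosingCircle(q))
E
```

```text
t 18.3 tcp [ 0.6829 -0.0177  0.2869] xaxis [-0.    -0.001 -1.   ] yaw 18.91 open 0.0937 F [-0.7 -0.4 -0.4] q7 0.6
(0.684, -0.017, 0.29, 19) [-0.0102  0.0043 -0.001 ] turn -0.0005
(0.684, -0.017, 0.114, 19) [ 0.5764  0.0046 -0.0014] turn -0.0005
top 1112 (array([684.5, -17.6]), array([32.6, 33. ]), 18.7) [ 0.6839 -0.0157  0.1648]
head 638 (array([684.2, -17.1]), array([62. , 45.7]), 19.7) [ 0.6764 -0.0065  0.0436]
pad 1048 (array([671.3, -10.8]), array([91.8, 80.4]), 40.1) [ 0.6498 -0.006   0.0103]
((674.3984375, -15.909587860107422), 46.948856353759766)
```

View pics/w4.png

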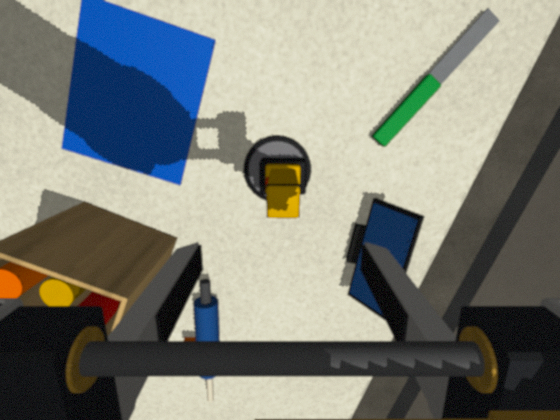

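Wrist view: scanner handle top at (283,205), head at (283,178), pad rim circle centred near (277,168). Checking the pad centre by ray casting, then descending.

```bash
python3 - <<'E'
from h import *
c_=camera_info('wrist');K,T=np.array(c_['camera_matrix']),np.array(c_['pose'])
im=cv2.imread('pics/w4.png')[125:225,230:330];g=cv2.cvtColor(im,cv2.COLOR_BGR2HSV)
m=((g[...,2]<110)&(g[...,1]<90)).astype(np.uint8);m[:,:12]=0
n,lab,st,ce=cv2.connectedComponentsWithStats(m);k=1+np.argmax(st[1:,4]);print(st[k])
p=np.argwhere(lab==k)[:,::-1]+[230,125]
d=np.c_[(p-K[[0,1],2])/K[0,0],np.ones(len(p))]@T[:3,:3].T
P=T[:3,3]+d*((.008-T[2,3])/d[:,2])[:,None]
print(cv2.minEnclosingCircle((P[:,:2]*1000).astype(np.float32)),rect(P[:,:2]))
E
```

```text
[  12   11   69   65 1708]
((675.9146118164062, -16.984085083007812), 49.906776428222656) (array([673.5, -13. ]), array([94.7, 87.8]), 29.9)
```

Request:
{"fn": "send_rows", "kwargs": {
  "steps": [
    [1,[0.05,0.006,-0.001],0],
    [1,[0.15,0.006,-0.001],0],
    [1,[0.25,0.006,-0.001],0],
    [1,[0.35,0.006,-0.001],0],
    [1,[0.45,0.006,-0.001],0],
    [1,[0.53,0.006,-0.001],0],
    [1,[0.575,0.006,-0.001],0],
    [1,[0.575,0.006,-0.001],0],
    [1,[0.575,0.006,-0.001],0]
  ]
}}

```text
time: 19.1
tcp_pos: [0.6853, -0.0158, 0.1151]
ee_rot: [0.576, 0.411, 0.576, -0.411]
force: [0.6, -0.4, 0.3]
opening: 0.094
```

```bash
python3 -c "
from h import *
plan((.6843,-.0173,.114,19))"
```

```text
t 19.1 tcp [ 0.6853 -0.0158  0.1151] xaxis [ 0. -0. -1.] yaw 19.01 open 0.094 F [ 0.6 -0.4  0.3] q7 0.68
(0.6843, -0.0173, 0.114, 19) [ 0.0037 -0.0047  0.0036] turn 0.0
```

Request:
{"fn": "send_rows", "kwargs": {
  "steps": [
    [0,[0.003,-0.004,0.003],0],
    [-0.3,[0.003,-0.004,0.003],0],
    [-1,[0.003,-0.004,0.003],0],
    [-1,[0.003,-0.004,0.003],0],
    [-1,[0.003,-0.004,0.003],0],
    [-1,[0.003,-0.004,0.003],0],
    [-1,[0.003,-0.004,0.003],0],
    [-1,[0.003,-0.004,0.003],0],
    [-1,[0.003,-0.004,0.003],0],
    [-1,[0.003,-0.004,0.003],0],
    [-1,[0.003,-0.004,0.003],0],
    [-1,[0.003,-0.004,0.003],0]
  ]
}}

```text
time: 20.1
tcp_pos: [0.6843, -0.0163, 0.1133]
ee_rot: [0.576, 0.41, 0.576, -0.41]
force: [0.1, -0.9, -1.5]
opening: 0.0317
```

Request:
{"fn": "send_rows", "kwargs": {
  "steps": [
    [-1,[0,0,0],0],
    [-1,[0,0,0],0],
    [-1,[-0.02,0,0],0],
    [-1,[-0.07,0,0],0],
    [-1,[-0.16,0,0],0],
    [-1,[-0.26,0,0],0],
    [-1,[-0.37,0,0],0],
    [-1,[-0.48,0,0],0],
    [-1,[-0.59,0,0],0],
    [-1,[-0.7,0,0],0],
    [-1,[-0.79,0,0],0],
    [-1,[-0.85,0,0],0]
  ]
}}

```text
time: 21.1
tcp_pos: [0.6844, -0.0169, 0.3731]
ee_rot: [0.577, 0.411, 0.575, -0.41]
force: [0.2, -0.3, -3.4]
opening: 0.032
```

```bash
python3 - <<'E'
from h import *
plan((.598,.168,.37,16),(.5125,.354,.37,12.6))
im,d=get_image('scene');cv2.imwrite('pics/s5.png',im[...,::-1])
# label in scene/top views
for n in('top','scene'):
    im,d=get_image(n);c=camera_info(n);w=cloud(d,np.array(c['camera_matrix']),np.array(c['pose'])).reshape(-1,3);h=cv2.cvtColor(im,cv2.COLOR_RGB2HSV).reshape(-1,3).astype(int)
    near=np.hypot(w[:,0]-.493,w[:,1]-.35)<.1
    m=near&(h[:,1]<60)&(h[:,2]>110)&(w[:,2]>.028)&(w[:,2]<.044);print(n,'label',m.sum(),rect(w[m][:,:2]) if m.sum()>5 else '')
    g=near&(h[:,0]>40)&(h[:,0]<95)&(h[:,1]>80)&(w[:,2]>.054)&(w[:,2]<.066);print(n,'rim',g.sum(),rect(w[g][:,:2]) if g.sum()>5 else '')
E
```

```text
t 21.1 tcp [ 0.6844 -0.0169  0.3731] xaxis [ 0.004 -0.    -1.   ] yaw 19.04 open 0.032 F [ 0.2 -0.3 -3.4] q7 0.58
(0.598, 0.168, 0.37, 16) [ 0.0091 -0.0712 -0.6764] turn 0.0169
(0.5125, 0.354, 0.37, 12.6) [ 0.0078 -0.1384 -1.3555] turn 0.0358
top label 268 (array([484.5, 354.1]), array([ 52.2, 127.7]), 85.6)
top rim 0 
scene label 85 (array([510.7, 370.5]), array([92.5, 48. ]), 78.3)
scene rim 330 (array([498.7, 339.4]), array([132.2, 119.1]), 11.6)
```

View pics/s5.png

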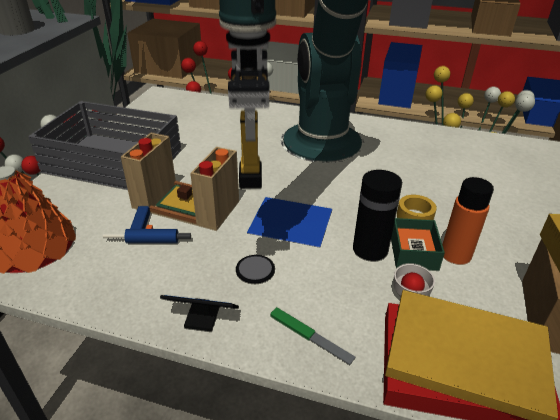

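Scene view: scanner held vertical, the empty pad at (255,268), white label visible in the open tin at about (418,245), and everything else in place.

```bash
python3 - <<'E'
from h import *
im=cv2.imread('pics/s5.png');c=camera_info('scene');K,T=np.array(c['camera_matrix']),np.array(c['pose'])
def ray(p,z):
    p=np.atleast_2d(p);d=np.c_[(p-K[[0,1],2])/K[0,0],np.ones(len(p))]@T[:3,:3].T;return (T[:3,3]+d*((z-T[2,3])/d[:,2])[:,None])[:,:2]
h=cv2.cvtColor(im,cv2.COLOR_BGR2HSV)
def comp(box,mask,z,nm):
    a,b,x,y=box;m=mask[b:y,a:x].astype(np.uint8);n,l,s,ce=cv2.connectedComponentsWithStats(m);k=1+np.argmax(s[1:,4]);p=np.argwhere(l==k)[:,::-1]+[a,b];P=ray(p,z);print(nm,s[k],rect(P),P.mean(0).round(4))
comp((228,248,282,290),(h[...,2]<110),.008,'pad')
comp((400,232,435,262),(h[...,1]<70)&(h[...,2]>100),.036,'label')
E
```

```text
pad [   8    0   46   36 1065] (array([663.2, -17.2]), array([136.2,  95. ]), 4.9) [ 0.6727 -0.0143]
label [ 8  7 18 12 90] (array([506.5, 348.7]), array([41. , 38.3]), 12.3) [0.5052 0.3472]
```

Request:
{"fn": "send_rows", "kwargs": {
  "steps": [
    [-1,[0,0,-0.03],0],
    [-1,[0,-0.01,-0.09],0],
    [-1,[0,-0.02,-0.17],0.005],
    [-1,[0,-0.03,-0.26],0.01],
    [-1,[0,-0.04,-0.36],0.012],
    [-1,[0,-0.05,-0.46],0.014],
    [-1,[0,-0.06,-0.56],0.016],
    [-1,[0,-0.07,-0.66],0.018],
    [-1,[0,-0.08,-0.75],0.022],
    [-1,[0,-0.09,-0.83],0.026],
    [-1,[0,-0.1,-0.9],0.03],
    [-1,[0,-0.1,-0.94],0.034]
  ]
}}

```text
time: 22.25
tcp_pos: [0.5615, 0.2437, 0.367]
ee_rot: [0.553, 0.439, 0.554, -0.44]
force: [-0.1, -0.5, -3.1]
opening: 0.0317
```

```bash
python3 -c "
from h import *
plan((.5125,.354,.37,12.6),(.5125,.354,.1915,12.6))"
```

```text
t 22.25 tcp [0.5615 0.2437 0.367 ] xaxis [-0.002 -0.    -1.   ] yaw 13.1 open 0.0317 F [-0.1 -0.5 -3.1] q7 -0.0
(0.5125, 0.354, 0.37, 12.6) [-0.0098 -0.0758 -0.3952] turn 0.0028
(0.5125, 0.354, 0.1915, 12.6) [ 0.5852 -0.0744 -0.395 ] turn 0.0028
```

Request:
{"fn": "send_rows", "kwargs": {
  "steps": [
    [-1,[-0.01,-0.01,-0.08],0],
    [-1,[-0.01,-0.03,-0.17],0.002],
    [-1,[-0.01,-0.05,-0.26],0.003],
    [-1,[-0.01,-0.07,-0.34],0.003],
    [-1,[-0.01,-0.075,-0.385],0.003],
    [-1,[-0.01,-0.075,-0.395],0.003],
    [-1,[-0.01,-0.075,-0.395],0.003],
    [-1,[-0.01,-0.075,-0.395],0.003],
    [-1,[-0.01,-0.075,-0.395],0.003]
  ]
}}

```text
time: 23.0
tcp_pos: [0.5161, 0.3494, 0.3713]
ee_rot: [0.551, 0.443, 0.551, -0.444]
force: [0.0, -0.5, -2.5]
opening: 0.0319
```

```bash
python3 - <<'E'
from h import *
plan((.5125,.354,.1915,12.6))
c_=camera_info('wrist');K,T=np.array(c_['camera_matrix']),np.array(c_['pose'])
im,d=get_image('wrist');cv2.imwrite('pics/w6.png',im[...,::-1]);w=cloud(d,K,T).reshape(-1,3)
h=cv2.cvtColor(im,cv2.COLOR_RGB2HSV).reshape(-1,3).astype(int);near=np.hypot(w[:,0]-.5,w[:,1]-.35)<.09
m=near&(w[:,2]>.055)&(w[:,2]<.068)&(h[:,0]>40)&(h[:,0]<95)&(h[:,1]>80);print('rim',m.sum(),rect(w[m][:,:2]))
m=near&(w[:,2]>.028)&(w[:,2]<.046)&(h[:,1]<70)&(h[:,2]>80);print('label',m.sum(),rect(w[m][:,:2]))
E
```

```text
t 23.0 tcp [0.5161 0.3494 0.3713] xaxis [ 0. -0. -1.] yaw 12.3 open 0.0319 F [ 0.  -0.5 -2.5] q7 -0.2
(0.5125, 0.354, 0.1915, 12.6) [ 0.5993 -0.0083 -0.0178] turn -0.0017
rim 581 (array([494.4, 348.8]), array([121. , 102.1]), 12.2)
label 1009 (array([516.3, 369.5]), array([73., 71.]), 12.1)
```

View pics/w6.png

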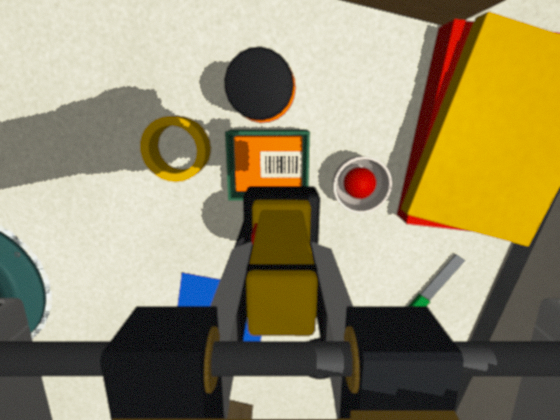

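Wrist view: open tin at (268,163), label at (281,163) on its +x side; the rim is where it started. Descend and hold.

Request:
{"fn": "send_rows", "kwargs": {
  "steps": [
    [-1,[0.03,-0.006,-0.016],0],
    [-1,[0.09,-0.006,-0.016],0],
    [-1,[0.16,-0.006,-0.016],0],
    [-1,[0.23,-0.006,-0.016],0],
    [-1,[0.3,-0.006,-0.016],0],
    [-1,[0.37,-0.006,-0.016],0],
    [-1,[0.44,-0.006,-0.016],0],
    [-1,[0.5,-0.006,-0.016],0],
    [-1,[0.55,-0.006,-0.016],0],
    [-1,[0.58,-0.006,-0.016],0],
    [-1,[0.6,-0.006,-0.016],0],
    [-1,[0.6,-0.006,-0.016],0]
  ]
}}

```text
time: 24.05
tcp_pos: [0.5123, 0.3549, 0.1904]
ee_rot: [0.551, 0.443, 0.551, -0.444]
force: [0.1, -0.4, -2.9]
opening: 0.0317
```

Request:
{"fn": "send_rows", "kwargs": {
  "steps": [
    [-1,[0,0,0],0],
    [-1,[0,0,0],0],
    [-1,[0,0,0],0],
    [-1,[0,0,0],0],
    [-1,[0,0,0],0],
    [-1,[0,0,0],0],
    [-1,[0,0,0],0],
    [-1,[0,0,0],0],
    [-1,[0,0,0],0],
    [-1,[0,0,0],0],
    [-1,[0,0,0],0],
    [-1,[0,0,0],0]
  ]
}}

```text
time: 25.05
tcp_pos: [0.5126, 0.3552, 0.1913]
ee_rot: [0.551, 0.443, 0.551, -0.443]
force: [0.4, 0.8, -2.8]
opening: 0.032
```

Request:
{"fn": "send_rows", "kwargs": {
  "steps": [
    [-1,[0,0,0],0],
    [-1,[0,0,0],0],
    [-1,[0,0,0],0],
    [-1,[0,0,0],0],
    [-1,[0,0,0],0],
    [-1,[0,0,0],0],
    [-1,[0,0,0],0],
    [-1,[0,0,0],0],
    [-1,[0,0,0],0],
    [-1,[0,0,0],0],
    [-1,[0,0,0],0],
    [-1,[0,0,0],0]
  ]
}}

```text
time: 26.05
tcp_pos: [0.5126, 0.3552, 0.1914]
ee_rot: [0.551, 0.443, 0.551, -0.443]
force: [-0.3, -0.9, -2.1]
opening: 0.0314
```

```bash
python3 - <<'E'
from h import *
plan((.5135,.3535,.37,12.6))
print(np.abs(observe()['dq']).max())
E
```

```text
t 26.05 tcp [0.5126 0.3552 0.1914] xaxis [ 0. -0. -1.] yaw 12.41 open 0.0314 F [-0.3 -0.9 -2.1] q7 -0.13
(0.5135, 0.3535, 0.37, 12.6) [-0.5954  0.0016  0.0062] turn -0.001
0.0009199658293736746
```

Held steady for 2 s. Go up and return.

Request:
{"fn": "send_rows", "kwargs": {
  "steps": [
    [-1,[-0.03,0,0],0],
    [-1,[-0.09,0,0],0],
    [-1,[-0.17,0,0],0],
    [-1,[-0.26,0,0],0],
    [-1,[-0.35,0,0],0],
    [-1,[-0.44,0,0],0],
    [-1,[-0.52,0,0],0],
    [-1,[-0.58,0,0],0],
    [-1,[-0.6,0,0],0],
    [-1,[-0.6,0,0],0],
    [-1,[-0.6,0,0],0]
  ]
}}

```text
time: 26.97
tcp_pos: [0.5125, 0.3551, 0.3707]
ee_rot: [0.551, 0.443, 0.551, -0.443]
force: [-0.4, -0.6, -3.0]
opening: 0.0312
```

```bash
python3 - <<'E'
from h import *
plan((.598,.168,.37,15),(.676,-.016,.37,18))
E
```

```text
t 26.97 tcp [0.5125 0.3551 0.3707] xaxis [-0. -0. -1.] yaw 12.41 open 0.0312 F [-0.4 -0.6 -3. ] q7 -0.21
(0.598, 0.168, 0.37, 15) [0.0023 0.1445 0.6703] turn -0.0144
(0.676, -0.016, 0.37, 18) [0.0024 0.2667 1.3252] turn -0.0311
```

Request:
{"fn": "send_rows", "kwargs": {
  "steps": [
    [-1,[0,0.01,0.03],0],
    [-1,[0,0.02,0.09],0],
    [-1,[0,0.035,0.17],-0.004],
    [-1,[0,0.055,0.26],-0.007],
    [-1,[0,0.075,0.36],-0.01],
    [-1,[0,0.095,0.46],-0.013],
    [-1,[0,0.115,0.56],-0.016],
    [-1,[0,0.135,0.66],-0.02],
    [-1,[0,0.155,0.76],-0.022],
    [-1,[0,0.175,0.86],-0.024],
    [-1,[0,0.19,0.94],-0.028],
    [-1,[0,0.2,1.0],-0.031]
  ]
}}

```text
time: 27.97
tcp_pos: [0.636, 0.0715, 0.3702]
ee_rot: [0.571, 0.416, 0.572, -0.417]
force: [-0.3, -0.7, -2.7]
opening: 0.0319
```

Request:
{"fn": "send_rows", "kwargs": {
  "steps": [
    [-1,[0,0.02,0.1],0],
    [-1,[0,0.04,0.2],0],
    [-1,[0,0.05,0.27],0],
    [-1,[0,0.06,0.31],0],
    [-1,[0,0.067,0.325],0],
    [-1,[0,0.067,0.325],0],
    [-1,[0,0.067,0.325],0]
  ]
}}

```text
time: 28.55
tcp_pos: [0.6847, -0.0111, 0.3707]
ee_rot: [0.572, 0.415, 0.572, -0.416]
force: [-0.1, 1.2, -3.3]
opening: 0.032
```

```bash
python3 - <<'E'
from h import *
plan((.677,-.016,.37,18),(.677,-.016,.1138,18))
c=camera_info('wrist');K,T=np.array(c['camera_matrix']),np.array(c['pose'])
im,d=get_image('wrist');cv2.imwrite('pics/w7.png',im[...,::-1]);w=cloud(d,K,T).reshape(-1,3);v=im.max(2).reshape(-1)
m=(v<110)&(w[:,2]<.02)&(w[:,2]>.004)&(np.hypot(w[:,0]-.676,w[:,1]+.016)<.06);print('pad',m.sum(),rect(w[m][:,:2]),cv2.minEnclosingCircle((w[m][:,:2]*1000).astype(np.float32)))
E
```

```text
t 28.55 tcp [ 0.6847 -0.0111  0.3707] xaxis [-0.001  0.    -1.   ] yaw 18.0 open 0.032 F [-0.1  1.2 -3.3] q7 0.55
(0.677, -0.016, 0.37, 18) [ 0.0024 -0.0296  0.0077] turn -0.0
(0.677, -0.016, 0.1138, 18) [ 0.8564 -0.0288  0.008 ] turn -0.0
pad 577 (array([673.2, -10.2]), array([92.6, 80.9]), 18.2) ((674.8430786132812, -15.687786102294922), 46.85013961791992)
```

View pics/w7.png

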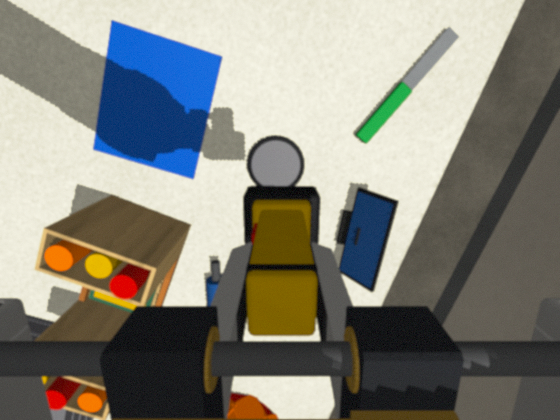

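Request:
{"fn": "send_rows", "kwargs": {
  "steps": [
    [-1,[0.04,-0.015,0.004],0],
    [-1,[0.12,-0.03,0.008],0],
    [-1,[0.21,-0.032,0.008],0],
    [-1,[0.3,-0.032,0.008],0],
    [-1,[0.39,-0.032,0.008],0],
    [-1,[0.48,-0.032,0.008],0],
    [-1,[0.57,-0.032,0.008],0],
    [-1,[0.66,-0.032,0.008],0],
    [-1,[0.73,-0.032,0.008],0],
    [-1,[0.77,-0.032,0.008],0],
    [-1,[0.77,-0.032,0.008],0],
    [-1,[0.77,-0.032,0.008],0]
  ]
}}

```text
time: 29.6
tcp_pos: [0.6767, -0.0161, 0.141]
ee_rot: [0.572, 0.415, 0.572, -0.415]
force: [0.1, -0.2, -1.2]
opening: 0.0315
```

```bash
python3 - <<'E'
from h import *
plan((.676,-.016,.1138,18))
E
```

```text
t 29.6 tcp [ 0.6767 -0.0161  0.141 ] xaxis [ 0. -0. -1.] yaw 18.04 open 0.0315 F [ 0.1 -0.2 -1.2] q7 0.66
(0.676, -0.016, 0.1138, 18) [ 0.0906 -0.002  -0.0009] turn 0.0002
```

Request:
{"fn": "send_rows", "kwargs": {
  "steps": [
    [-1,[0.03,0,0],0],
    [-1,[0.06,0,0],0],
    [-1,[0.075,0,0],0],
    [-1,[0.082,0,0],0],
    [-1,[0.086,0,0],0],
    [-1,[0.09,0,0],0],
    [-1,[0.092,0,0],0],
    [-1,[0.092,0,0],0]
  ]
}}

```text
time: 30.27
tcp_pos: [0.6768, -0.0169, 0.1133]
ee_rot: [0.572, 0.416, 0.572, -0.416]
force: [-1.8, -0.5, 1.8]
opening: 0.0322
```

Light contact. Release and retreat.

Request:
{"fn": "send_rows", "kwargs": {
  "steps": [
    [-1,[0.001,0,0],0],
    [-0.2,[0.001,0,0],0],
    [0,[0.001,0,0],0],
    [0.3,[0.001,0,0],0],
    [1,[0.001,0,0],0],
    [1,[0.001,0,0],0],
    [1,[0.001,0,0],0],
    [1,[0.001,0,0],0],
    [1,[0.001,0,0],0],
    [1,[0.001,0,0],0]
  ]
}}

```text
time: 31.1
tcp_pos: [0.6765, -0.0167, 0.1125]
ee_rot: [0.572, 0.416, 0.572, -0.416]
force: [0.2, 0.2, 0.9]
opening: 0.0876
```

Request:
{"fn": "send_rows", "kwargs": {
  "steps": [
    [1,[0,0,0],0],
    [1,[-0.05,0,0],0],
    [1,[-0.13,0,0],0],
    [1,[-0.23,0,0],0],
    [1,[-0.33,0,0],0],
    [1,[-0.43,0,0],0],
    [1,[-0.53,0,0],0],
    [1,[-0.6,0,0],0],
    [1,[-0.63,0,0],0],
    [1,[-0.63,0,0],0],
    [1,[-0.63,0,0],0],
    [1,[-0.63,0,0],0]
  ]
}}

```text
time: 32.1
tcp_pos: [0.676, -0.0165, 0.3002]
ee_rot: [0.572, 0.415, 0.572, -0.416]
force: [-0.4, 1.0, -0.7]
opening: 0.0937
```

```bash
python3 - <<'E'
from h import *
plan()
c=camera_info('wrist');im,d=get_image('wrist');w=cloud(d,np.array(c['camera_matrix']),np.array(c['pose'])).reshape(-1,3)
r=np.hypot(w[:,0]-.677,w[:,1]+.017)
for nm,a,b in(('top',.155,.172),('head',.03,.05)):
    m=(r<.05)&(w[:,2]>a)&(w[:,2]<b);print(nm,rect(w[m][:,:2]),'z',np.median(w[m][:,2]).round(4))
im,d=get_image('scene');cv2.imwrite('pics/s8.png',im[...,::-1])
E
```

```text
t 32.1 tcp [ 0.676  -0.0165  0.3002] xaxis [-0.002 -0.    -1.   ] yaw 17.99 open 0.0937 F [-0.4  1.  -0.7] q7 0.58
top (array([677. , -17.6]), array([32.6, 31.9]), 17.4) z 0.1648
head (array([677.6, -17.9]), array([61.1, 46. ]), 17.7) z 0.0434
```

View pics/s8.png

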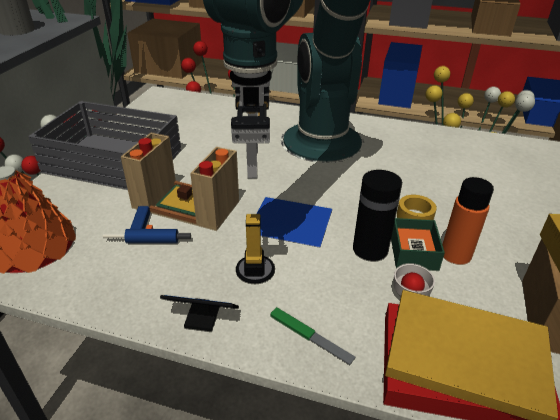

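The scanner stands upright on its pad at (255,262) (top and head centres agree to under 1 mm, about 2 mm from the pad centre). The lid is in the tray at (183,200), nothing else has moved, and the gripper is clear. I hand the job in.

```bash
python3 -c "
from rig import *
print(sign_off())"
```

```text
the job is handed in; nothing more can be done
None
```

The job is handed in at about 32 s of robot time; `sign_off` gives no verdict, so success rests on my own checks.

**What I did:** I lifted the lid off the tin, put it down on the mat and took the knob the other way. I then laid it in the tray and released it. I held the scanner still for 2 s above the label, with its window about 50 mm up by my reckoning, then stood it back on its pad.

**Last checks:**
- **Lid:** flat in the tray (plate slope 0.005 or less), in the middle between the lips to about 1 mm in the wrist picture. The automatic outline fit there was spoilt by tray wood of a similar colour, so I judged the position from the picture and the gripper's pose.
- **Scanner:** upright, top and head centres within 1 mm of each other, about 2–3 mm from the pad's centre.
- **Tin:** about 2 mm from its start, within measuring error.
- **Other things:** the last scene picture shows them in their places by eye, and the gripper clear of everything.

**Disagreement:** the cameras differed by up to 5 mm in x at the tray. I settled this by comparing the held lid with the tubs in the scene and wrist views.

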